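Lock the bayonet plug into the valve body

ROBOT

A 6-joint arm with a two-finger parallel gripper is mounted at the origin on the work surface. World frame = base frame: x ahead of the robot, y to its left, z up, the work surface at z = 0. Lengths are in mm, angles in degrees, forces in N, time in s.
With the tool pointing down it reaches from about 300 to 850 mm from the base axis. Payload 4.2 kg.
Tool frame: the origin (TCP) lies midway between the tips of the shut fingers; the grasp point (between the pads) lies 19 mm behind it; z points along the fingers, y is the line along which they close (so a half turn about z gives the same grasp; the last joint's range is limited). The gripper opens to 91 mm and grips with 3 to 60 N. Pads are 32 mm wide; open, the fingers measure 118 mm over their backs; the gripper's body (76 mm by 178 mm) begins 60 mm behind the grasp point.
Start: joints at [-74.141, 18.312, 89.639, -0, 72.044, -1.146], TCP at [168.169, -549.877, 188.976] pointing down, gripper open.
Joint ranges: [-177.97, 177.97], [-48.28, 115.42], [12.27, 149.76], [-77.06, 257.06], [2.81, 150.46], [-146.56, 146.56]. Speed limits (degrees/s): [147.25, 147.25, 180, 180, 180, 180].

INTERFACE

Orientations are given as [roll, pitch, yaw] about the fixed x, y, z axes, in that order (R = Rz(yaw) Ry(pitch) Rx(roll)).
In Python, from workcell import env gives the robot as it stands.
- The arm moves only by the shell command python3 -m jog 'ROWS' [FORCE]. ROWS is a JSON object of lists of equal length, an entry for each row: "jaw": the finger opening in mm, from 0 to 91.2; "slide": the shift along the tool's x, y, z in units of 30 mm (1.0 is 30 mm), a list of three; "spin": the turn about the tool's z in units of 8 degrees (1.0 is 8 degrees). In form: {"jaw": [jaw, ...], "slide": [[dx, dy, dz], ...], "spin": [spin, ...]}. A call has 1 to 10 rows; each row shifts and turns the commanded pose from where the row before left it, along the tool's axes as they then stand; what a row does not reach is not made up. A row lasts 1/10 s, in which the tool goes at most 50 mm and 8.59 degrees, less where a joint would pass 70% of its speed; a pose out of reach is approached as far as the arm can. A call is refused whole if a number of a shift passes 1 or a number of a turn 1, either way. A call with a gripper value outside its range is refused whole. The fingers move at their own pace and stop on an object; FORCE is the grip in N (left out, the last holds). Time passes only in rows, so rows that do not move let the fingers close. It gives the time, the measured TCP pose, the force, the opening and the grip force at its end, in the units of the state.
- env.state(): the state, without advancing time (a new reading comes with each control period).
- env.grab_frame(name): name is "side" or "top"; returns the picture (384x512x3 uint8, red, green, blue); there is no depth.
- env.camera_model(name): a dict with "fx", "fy", "cx", "cy" (pixels), "D" ([k1, k2, p1, p2, k3] as OpenCV has them; the pictures are not rectified), "camera_from_world" (4x4, takes a point from world to camera coordinates). Camera axes: x right, y up, looking along -z (the intrinsics and any distortion apply to the point x, -y, -z); pixel columns grow to the right and rows downward; lengths in mm; the calibration is good to about 2 mm. A picture is of the moment at which its call begins. camera_model takes no time and is no camera call.
- env.job_done(): hands the job in; it is judged then, once.
The state is a dict: "time_s": time; "qpos": joint angles; "qvel": joint speeds; "effort": joint torques, N m; "ee_pos": TCP position; "ee_rot": TCP orientation; "force": force on the tool from outside, world axes, zero at the start; "torque": the same for the moment, N m; "gripper_width": finger opening in mm; "gripper_force": force on a finger pad.
Only numpy, scipy, OpenCV 4.12 (cv2) and the standard library are available. Lean on these libraries where they do the work, as an engineer would, in place of code of your own. Each camera call takes 0.05 s, during which the arm holds its last target. There are 200 camera calls.

TASK

Take the plug with the orange grip out of the blue rack and fit it in the round socket on top of the aluminium valve body: lugs into the slots, push in against the spring, and twist it clockwise (seen from above) to its stop so that it stays locked, upright and sprung up into its pockets when you let go. Be gentle: the plug must never bear on the valve body with more than 50 N in all, and the other things on the bench must stay where they are.

Things in the scene. Friction and masses are not known exactly. Their poses are not given: they have to be found in the camera images.
- plug: Bayonet plug, 90 to 156 g, upright in one of the two nests of the rack. Origin: centre of its underside; z up its axis; a half turn about z makes no difference. Aluminium shank 30 mm across, z = 0 to 34 mm (lowest 5 mm taper to 22 mm across). Its origin stands 62 mm above the valve body's origin when locked home; pushed in but not locked, the spring lifts it back to about 71 mm.
- plug_grip (a point): Middle of the plug's orange grip bar, 55 mm above the plug's underside. The bar is 46 mm long along the plug's x, 14 mm thick along y, and spans z = 40 to 70 mm; below it is an orange disc 46 mm across, z = 34 to 40 mm.
- plug_lugs (a point): Point on the plug's axis at mid-height of its two steel lugs, 15 mm above its underside. The lugs stick out along the plug's +x and -x (as the bar points), reach 25 mm from the axis, are 10 mm wide in y, and span z = 12 to 18 mm.
- housing: Aluminium valve body, fixed, on a dark 150 x 120 x 10 mm base plate; yaw varies. Origin: centre of the plate's underside on the bench; z up; a round side port points to -x. The socket on top is a round wall 70 mm across, on the z axis. In it a steel collar is clamped (it does not turn) at an angle that differs from piece to piece: its slots lie along body x only to within 0.4 rad either way.
- socket (a point): Centre of the socket's flat top, 85 mm above the body's origin. The collar has a 34 mm round opening with two facing straight slots 14 mm wide, reaching 28 mm from the axis (yellow marks on the rim; red marks at the locked places), through a lip 9 mm thick. With lugs resting on the collar beside the slots, the plug's origin is 73 mm above the body's.
- groove (a point): On the axis at the hard floor of the groove under the lip, 19 mm below the socket's top; lugs (6 mm high) have 4 mm of play between floor and lip (plug origin 54 to 58 mm above the body's). From the slots they turn only clockwise seen from above; about 80 degrees on they meet a stop, below pockets in the lip 14 mm wide, 4 mm deep, into which the spring lifts them on release.
- spring (a point): Top of the brass spring plunger in the socket at rest, on the axis, 14 mm below the socket's top. It meets the plug's underside when the plug's origin is 71 mm above the body's, with about 4 N, rising evenly to 9 N when the lugs clear the lip (58 mm) and 10 N at the groove's floor (54 mm).
- rack: Blue plate 85 x 200 x 12 mm, fixed, with two black nest rings (44 mm outer, 34 mm inner diameter, 9 mm high) on top at y = -65 and +65 mm. Origin: centre of its underside. The plug stands in one nest, its underside 12 mm above the bench; the blank in the other.
- blank: Transit plug of the same shape with a black grip and no lugs, standing in the other nest. Leave it.
- spacer: Steel ring 34 mm across, 8 mm high, lying on the rack between the nests. Leave it.
- flange_a: Cast aluminium flange, about 98 mm across, 20 mm high, on the far right of the bench. Leave it.
- flange_b: A second such flange, at the far middle of the bench. Leave it.
- driver: Screwdriver lying on the left of the bench. Leave it.
- spanner: Spanner lying on the right of the bench. Leave it.
- spray: Red bottle 60 mm across, 120 mm high, standing at the far left. Leave it.
Not all that is in view belongs to the job. Leave any pink or turquoise look-alike of the plug alone.

How it is judged:
By the outcome, as a careful person would: the job done as asked, in the order asked, and still so for the second after the job is handed in, with the robot touching nothing.
It also fails if it takes over 72 s, if anything falls off the work surface, if the arm or the gripper's body presses on something with over 40 N, if the wrist force passes 120 N, or if a joint passes its speed limit or range.

## Working session

There is one attempt and no reset: what is moved stays moved. The work goes in short steps, Python scripts to look and compute and a shell command to move; the robot and the scene stay as the last step left them, time stands still between calls to the robot, and variables do not carry over. Pictures are saved under pics/ and viewed, at most 10 in all, crops included, and the job is handed in when it is done.

```bash
ls; mkdir -p pics
python3 - <<'E'
from workcell import env
import cv2,numpy as np
for n in("side","top"):
    f=env.grab_frame(n); cv2.imwrite(f"pics/{n}0.png",f[:,:,::-1])
    m=env.camera_model(n); print({k:np.round(v,3).tolist() for k,v in m.items()})
s=env.state(); print(s)
E
```

```text
pics
{'fx': 409.399, 'fy': 409.399, 'cx': 259.103, 'cy': 189.094, 'D': [-0.037, 0.0, 0.0, 0.0, 0.0], 'camera_from_world': [[0.991, -0.131, 0.02, -606.639], [0.061, 0.584, 0.81, -122.695], [-0.118, -0.801, 0.587, -1174.621], [0.0, 0.0, 0.0, 1.0]]}
{'fx': 413.277, 'fy': 413.277, 'cx': 251.226, 'cy': 195.935, 'D': [-0.14, 0.0, 0.0, 0.0, 0.0], 'camera_from_world': [[0.014, -1.0, 0.016, -9.717], [0.989, 0.017, 0.149, -592.73], [-0.149, 0.013, 0.989, -1200.179], [0.0, 0.0, 0.0, 1.0]]}
{'time_s': 0.1, 'qpos': array([-7.41387939e+01,  1.83470618e+01,  8.96976451e+01, -1.65260618e-03,
        7.20446935e+01, -1.14721713e+00]), 'qvel': array([-0.03208746, -0.06274322, -0.1204384 ,  0.06587356,  0.06828517,
       -0.06743863]), 'effort': array([ 1.29666962e-03, -4.13333344e+01, -2.32508612e+01,  7.29578873e-02,
        4.22268198e-02, -4.16393925e-05]), 'ee_pos': array([ 168.04167002, -549.39356578,  188.22557606]), 'ee_rot': array([-1.79910586e+02, -2.18911738e-04,  1.70089338e+01]), 'force': array([ 1.17867507, -0.18677844, -0.49169412]), 'torque': array([-0.01461066, -0.01467622, -0.01176548]), 'gripper_force': 0.0, 'gripper_width': 91.17434023298986}
```

View pics/side0.png

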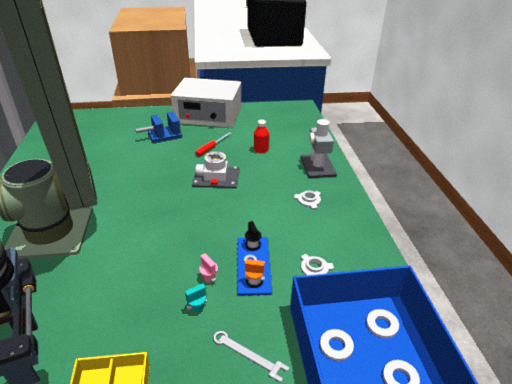

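View pics/top0.png

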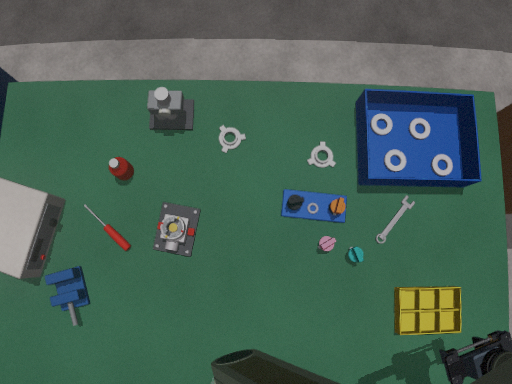

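The side picture shows the orange-grip plug at about (255,270) and the valve body at about (215,170). In the top picture they are at about (338,206) and (174,229). Next I'll enlarge all four.

```bash
cat > h.py <<'E'
from workcell import env
import cv2,numpy as np
from scipy.optimize import least_squares
F=np.diag([1,-1,-1.])
def proj(n,P):
    m=env.camera_model(n);T=np.array(m["camera_from_world"]);R=F@T[:3,:3];t=F@T[:3,3]
    K=np.array([[m["fx"],0,m["cx"]],[0,m["fy"],m["cy"]],[0,0,1.]])
    return cv2.projectPoints(np.atleast_2d(np.array(P,float)),cv2.Rodrigues(R)[0],t,K,np.array(m["D"],float))[0][:,0]
def tri(a,b): # top px, side px
    r=least_squares(lambda P:np.r_[proj("top",P)[0]-a,proj("side",P)[0]-b],[500,0,60],x_scale=100)
    return r.x,np.abs(r.fun).max()
def atz(n,px,z):
    r=least_squares(lambda P:proj(n,[*P,z])[0]-px,[500,0],x_scale=100);return r.x
def crop(n,x,y,w,h,k,f=None):
    f=env.grab_frame(n) if f is None else f
    return cv2.resize(f[y:y+h,x:x+w],None,fx=k,fy=k,interpolation=cv2.INTER_CUBIC)
E
python3 - <<'E'
from h import *
t=cv2.imread("pics/top0.png");s=cv2.imread("pics/side0.png")
A=[crop("",150,195,57,43,7,t),crop("",310,180,57,43,7,t),crop("",187,145,57,43,7,s),crop("",228,220,57,43,7,s)]
for a in A:
    for i in range(0,57,10): cv2.putText(a,str(i),(i*7,8),0,.3,(255,255,255),1);a[:4,i*7]=255
    for i in range(0,43,10): cv2.putText(a,str(i),(0,i*7+4),0,.3,(255,255,255),1)
cv2.imwrite("pics/c.png",np.vstack([np.hstack(A[:2]),np.hstack(A[2:])])[:, :798])
E
```

```text
(no output)
```

View pics/c.png

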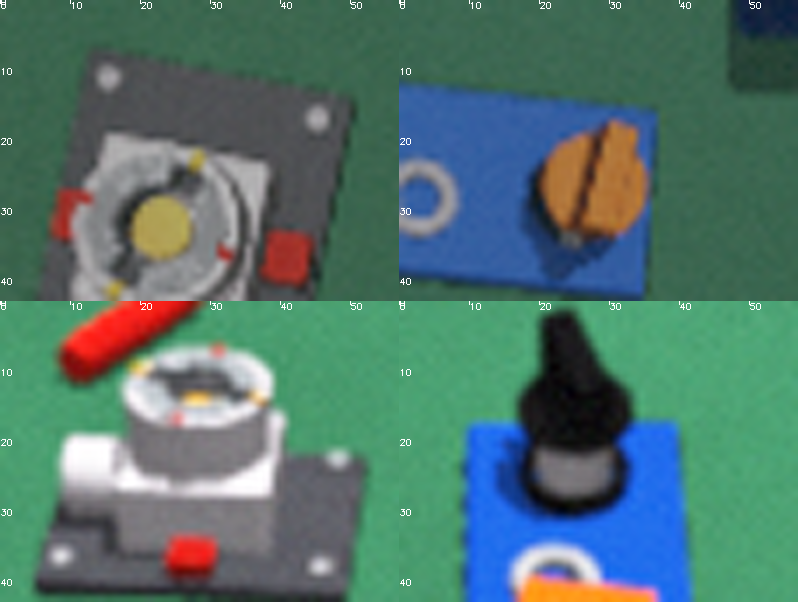

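The valve's yellow marks are at about (178,217.5) and (166.3,236.2) in top, and (207,154.4) and (224.4,159) in side. My side crop missed the plug, so I'll take finer crops.

Run:
```python
from h import *
t=cv2.imread("pics/top0.png");s=cv2.imread("pics/side0.png")
A=[crop("",155,207,40,30,10,t),crop("",322,190,40,30,10,t),crop("",196,145,40,30,10,s),crop("",236,258,40,30,10,s)]
for a in A:
    for i in range(0,40,5): cv2.putText(a,str(i),(i*10,8),0,.3,(0,0,255),1);a[:4,i*10]=255
    for i in range(0,30,5): cv2.putText(a,str(i),(0,i*10+4),0,.3,(0,0,255),1)
cv2.imwrite("pics/c2.png",np.vstack([np.hstack(A[:2]),np.hstack(A[2:])]))
```

```text
(no output)
```

View pics/c2.png

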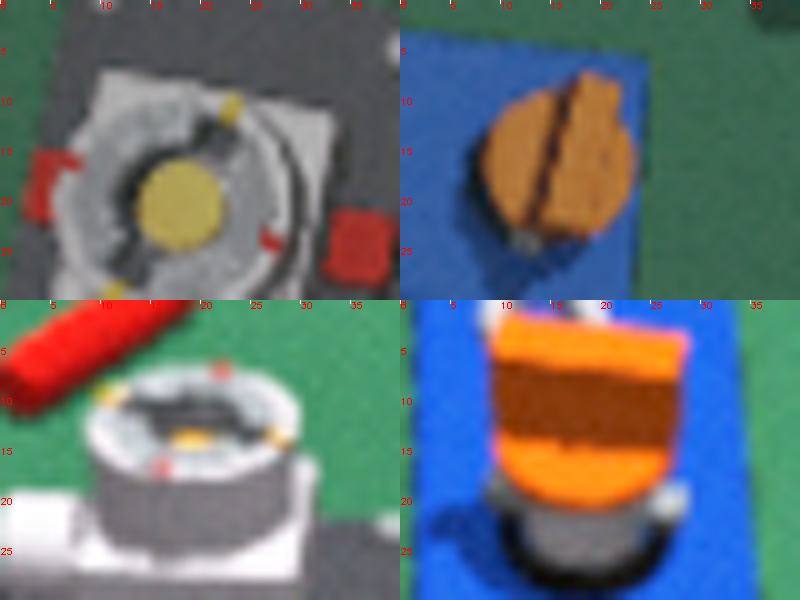

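Pixel positions:

| Feature | Top | Side |
|---|---|---|
| Collar marks, yellow | (177.75,217.05), (166.25,235.35) | (206.25,153.95), (223.75,158.25) |
| Bar top face centre | about (339.75,205.2) | about (254.75,262.15) |

In the top picture the bar's ends are at about (341.6,197.3) and (338.1,213.1).

Run:
```python
from h import *
y1=tri([177.75,217.05],[206.25,153.95]);
# which mark is which: try both
print("c",tri([172.0,226.4],[214.85,156.3]))
a1=[177.75,217.05];a2=[166.25,235.35];b1=[206.25,153.95];b2=[223.75,158.25]
for a,b in((a1,b1),(a2,b2),(a1,b2),(a2,b1)):print(tri(a,b))
c=atz("top",[172,226.4],85)
for n,p,q in(("top",a1,a2),("side",b1,b2)):
    d=atz(n,p,85)-atz(n,q,85);print(n,"yellow",d,np.degrees(np.arctan2(d[1],d[0])),(atz(n,p,85)+atz(n,q,85))/2)
r=[(155+27.2-.45,207+24-.45),(155+7.5-.45,207+16-.45)];d=atz("top",r[0],85)-atz("top",r[1],85);print("red top",d,np.degrees(np.arctan2(d[1],d[0])))
r=[(196+22.1-.45,145+7-.45),(196+16.1-.45,145+16.8-.45)];d=atz("side",r[0],85)-atz("side",r[1],85);print("red side",d,np.degrees(np.arctan2(d[1],d[0])))
print("plug",tri([339.75,205.2],[254.75,262.15]))
d=atz("top",[341.6,197.3],82)-atz("top",[338.1,213.1],82);print("bar top",d,np.degrees(np.arctan2(d[1],d[0])))
d=atz("side",[236+28.5-.45,258+5.5-.45],82)-atz("side",[236+9.9-.45,258+3.6-.45],82);print("bar side",d,np.degrees(np.arctan2(d[1],d[0])))
print(atz("top",[339.75,205.2],82),atz("side",[254.75,262.15],82))
print(atz("top",[172,226.4],85),atz("side",[214.85,156.3],85))
```

```text
c (array([492.83845258, 227.38340622,  85.94443808]), np.float64(0.38945558800435265))
(array([494.90848103, 206.34235972, 112.43049383]), np.float64(9.578389134677423))
(array([491.69879228, 249.1776579 ,  59.94839304]), np.float64(8.814755642012699))
(array([520.78665231, 211.70465072,  86.10469308]), np.float64(0.16518580399088023))
(array([465.85601996, 242.71000609,  87.63723486]), np.float64(0.6990046030917085))
top yellow [ 53.58703965 -31.40848864] -30.375462550166496 [494.52307954 227.60592715]
side yellow [-56.821961    33.36830705] 149.57670601867073 [491.90082649 230.08116458]
red top [-22.01135193 -58.22836744] -110.70747809344782
red side [22.6332839 60.7055714] 69.55268295854181
plug (array([ 564.83137082, -261.05655238,   79.87008845]), np.float64(0.19916681737225872))
bar top [ 46.98060919 -11.22880011] -13.442047002146209
bar side [ 43.65847912 -11.20637932] -14.396044240528555
[ 563.9607462  -260.54366329] [ 564.94490337 -263.04429796]
[493.89233449 227.59669172] [491.56259905 228.71998506]
```

Heights from the two views agree with the text: bar top 80–82, socket top 86. The bar points along −14°, the slots along −30°, and the locked place is at −110°. To stay inside joint 6's range I'll grip with tool yaw 166°, then insert at 150° and lock at 70°.

```bash
cat >> h.py <<'E'
def plan(x,y,z,yaw):
    s=env.state();p=s["ee_pos"];w=s["ee_rot"][2];a=np.radians(w);d=np.array([x,y,z])-p
    print("t",round(s["time_s"],2),"pos",p.round(1),"rot",s["ee_rot"].round(1),"j6",s["qpos"][5].round(1),"F",s["force"].round(1),"w",round(s["gripper_width"],1),"gf",round(s["gripper_force"],1))
    print("units slide",np.round(np.array([d[0]*np.cos(a)+d[1]*np.sin(a),d[0]*np.sin(a)-d[1]*np.cos(a),-d[2]])/30,3),"spin",round(-((yaw-w+180)%360-180)/8,3))
E
python3 -m jog '{"jaw":[50,50,50,50,50,50,50,50,50,50],"slide":[[0.5,-0.16,0],[0.97,-0.33,0],[0.97,-0.33,0],[0.97,-0.33,0],[0.97,-0.33,0],[0.97,-0.33,0],[0.97,-0.33,0],[0.97,-0.33,0],[0.97,-0.33,0],[0.97,-0.33,0]],"spin":[0,0,0,0,0,0,0,0,0,0]}' 50
python3 -m jog '{"jaw":[50,50,50,50,50,50,50,50,50,50],"slide":[[0.97,-0.33,0],[0.97,-0.33,0],[0.97,-0.33,0],[0.97,-0.33,0],[0.97,-0.33,0],[0.5,-0.2,0],[0,0,0],[0,0,0],[0,0,0],[0,0,0]],"spin":[0,0,0,0,0,0,-1,-1,-1,-1]}'
python3 -m jog '{"jaw":[50,50,50,50,50,50,50,50,50,50],"slide":[[0,0,0],[0,0,0],[0,0,0],[0,0,0],[0,0,0],[0,0,0],[0,0,0],[0,0,0],[0,0,0],[0,0,0]],"spin":[-1,-1,-1,-1,-1,-1,-1,-1,-1,-1]}'
python3 -m jog '{"jaw":[50,50,50,50,50,50],"slide":[[0,0,0],[0,0,0],[0,0,0],[0,0,0],[0,0,0],[0,0,0]],"spin":[-1,-1,-1,-1,-0.6,0]}'
python3 -c "
from h import *
plan(564.8,-261.3,56,166)"
```

```text
time_s: 1.1
ee_pos: [406.8, -377.0, 188.8]
ee_rot: [-180.0, -0.0, 17.0]
force: [-0.6, 0.4, -0.3]
gripper_width: 50.2
gripper_force: 0.0
time_s: 2.1
ee_pos: [542.4, -278.5, 188.8]
ee_rot: [-180.0, 0.0, 49.3]
force: [-0.8, 0.2, 0.1]
gripper_width: 50.0
gripper_force: 0.0
time_s: 3.1
ee_pos: [542.3, -278.7, 188.8]
ee_rot: [-180.0, -0.0, 129.3]
force: [-0.0, 0.2, 0.5]
gripper_width: 50.2
gripper_force: 0.0
time_s: 3.7
ee_pos: [542.3, -278.7, 188.8]
ee_rot: [180.0, -0.0, 165.8]
force: [0.4, 0.4, -0.0]
gripper_width: 49.8
gripper_force: 0.0
t 3.7 pos [ 542.3 -278.7  188.8] rot [180.   -0.  165.8] j6 -104.1 F [ 0.4  0.4 -0. ] w 49.8 gf 0.0
units slide [-0.583  0.746  4.428] spin -0.027
```

Move over the plug, go down to z≈110, then look before closing in.

```bash
python3 -m jog '{"jaw":[50,50,50,50,50],"slide":[[-0.58,0.75,0],[0,0,0.7],[0,0,0.9],[0,0,0.9],[0,0,0.1]],"spin":[0,0,0,0,0]}'
python3 - <<'E'
from h import *
A=[crop("top",310,185,50,40,8),crop("side",230,235,50,55,8)]
print(proj("top",env.state()["ee_pos"]),proj("side",env.state()["ee_pos"]))
A[0]=cv2.copyMakeBorder(A[0],0,120,0,0,0)
cv2.imwrite("pics/g.png",np.hstack(A)[:,:,::-1])
plan(564.8,-261.3,56,166)
E
```

```text
time_s: 4.2
ee_pos: [562.6, -260.1, 107.4]
ee_rot: [179.9, -0.4, 165.7]
force: [-0.4, 0.7, -0.1]
gripper_width: 50.2
gripper_force: 0.0
[[342.28237437 203.6443775 ]] [[254.77690361 253.09562122]]
t 4.3 pos [ 564.8 -261.4  110.7] rot [ 1.800e+02 -1.000e-01  1.657e+02] j6 -101.6 F [ 0.2 -0.   0.5] w 49.8 gf 0.0
units slide [1.000e-03 2.000e-03 1.824e+00] spin -0.032
```

View pics/g.png

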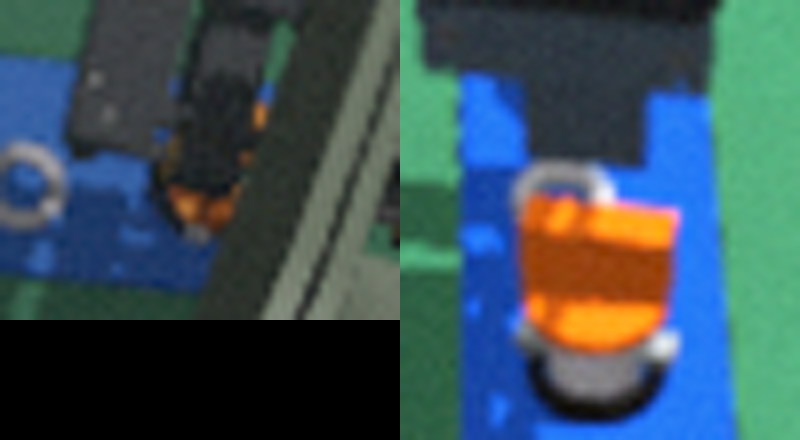

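The near finger lines up with the middle of the bar, at about (73,20) in the side crop against the bar's (75,27), which matches its offset. Go down and grip.

```bash
python3 -m jog '{"jaw":[50,50,50,50],"slide":[[0,0,0.6],[0,0,0.6],[0,0,0.5],[0,0,0.1]],"spin":[0,0,0,0]}'
python3 -m jog '{"jaw":[0,0,0,0,0,0,0,0],"slide":[[0,0,0],[0,0,0],[0,0,0],[0,0,0],[0,0,0],[0,0,0],[0,0,0],[0,0,0]],"spin":[0,0,0,0,0,0,0,0]}' 55
```

```text
time_s: 4.7
ee_pos: [565.1, -261.6, 57.1]
ee_rot: [-180.0, -0.0, 165.8]
force: [-0.2, 0.7, 0.5]
gripper_width: 50.1
gripper_force: 0.0
time_s: 5.5
ee_pos: [565.6, -262.1, 57.9]
ee_rot: [-180.0, 0.1, 165.8]
force: [-0.8, -1.0, 5.8]
gripper_width: 0.6
gripper_force: 2.8
```

The fingers shut to 0.6 mm, so they missed the bar. Look.

Run:
```python
from h import *
A=[crop("top",300,180,60,55,7),crop("side",225,225,54,55,7)]
cv2.imwrite("pics/g2.png",np.hstack(A)[:,:,::-1])
plan(564.8,-261.3,56,166)
```

```text
t 5.6 pos [ 565.6 -262.1   57.9] rot [-1.800e+02  1.000e-01  1.658e+02] j6 -101.7 F [-1.3 -1.4  6.3] w 0.4 gf 2.8
units slide [0.033 0.018 0.062] spin -0.024
```

View pics/g2.png

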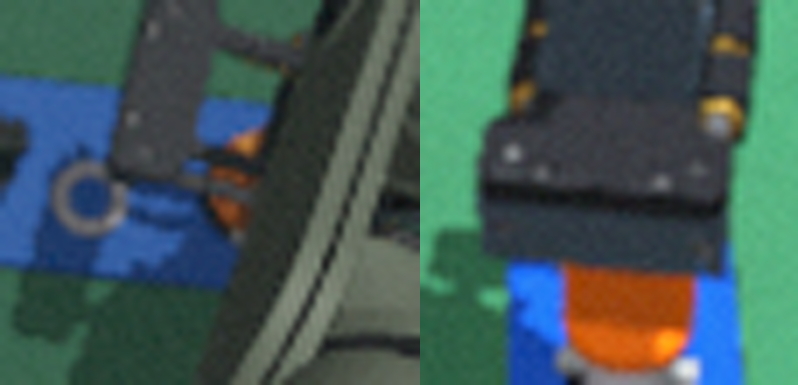

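Run:
```python
from h import *
p=env.state()["ee_pos"]
y=np.radians(76)
u=np.array([np.cos(y),np.sin(y),0])
for nm,o,k in(("top",(300,180),0),("side",(225,225),420)):
    for l,P in(("tcp",p),("near finger tip outer",p-u*14),("near out +40",p-u*14+[0,0,40]),("body edge near",p-u*45+[0,0,79]),("body edge near89",p-u*89+[0,0,79]),("bar top",[564.8,-261,82]),("disc front",[559,-284,52])):
        print(nm,l,((proj(nm,P)[0]-o)*7+[k,0]).round())
```

```text
top tcp [269. 180.]
top near finger tip outer [300. 188.]
top near out +40 [323. 176.]
top body edge near [420. 184.]
top body edge near89 [524. 211.]
top bar top [279. 174.]
top disc front [316. 197.]
side tcp [629. 307.]
side near finger tip outer [624. 336.]
side near out +40 [626. 255.]
side body edge near [615. 239.]
side body edge near89 [598. 342.]
side bar top [627. 256.]
side disc front [617. 367.]
```

Unclear where the fingers are. I'll take wider frames now and again after rising, and view them in one montage.

```bash
python3 -c "
from h import *
for n in('side','top'): cv2.imwrite('pics/b_%s.png'%n,env.grab_frame(n)[:,:,::-1])"
python3 -m jog '{"jaw":[0,0,0,0,0,0],"slide":[[0,0,-0.3],[0,0,-0.8],[0,0,-0.8],[0,0,-0.8],[0,0,-0.3],[0,0,0]],"spin":[0,0,0,0,0,0]}'
python3 - <<'E'
from h import *
A=[]
for n,x,y in(('side',210,205),('top',300,165)):
    A.append(np.hstack([crop("",x,y,80,80,5,cv2.imread('pics/b_%s.png'%n))[:300],crop("",x,y-(15 if n=='side' else 0),80,60,5,env.grab_frame(n)[:,:,::-1])]))
cv2.imwrite("pics/m.png",np.vstack(A))
E
```

```text
time_s: 6.3
ee_pos: [565.8, -261.7, 148.2]
ee_rot: [-180.0, 0.1, 165.8]
force: [0.3, 0.4, -0.2]
gripper_width: 0.4
gripper_force: 0.0
```

View pics/m.png

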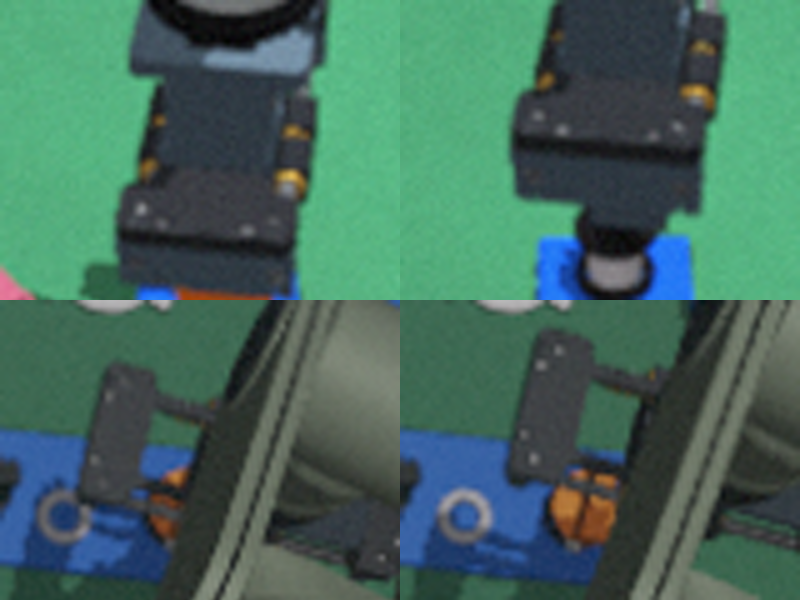

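Run:
```python
from h import *
p=env.state()["ee_pos"]
P,r=tri([329,186],[251.6,212.4]);print("block",P,r,P-p)
for z in(0,20,40,79,120,160,200):print(z,proj("side",p+[0,0,z]).round(1),proj("top",p+[0,0,z]).round(1))
```

```text
block [ 579.40714752 -205.64037125  192.13905817] 7.9447902303959665 [14.91772431 55.50029275 46.27080712]
0 [[254.8 242.2]] [[345.1 202.1]]
20 [[255.  235.7]] [[346.9 201.1]]
40 [[255.1 229.2]] [[348.7 200.1]]
79 [[255.4 215.8]] [[352.4 198. ]]
120 [[255.6 201.1]] [[356.6 195.7]]
160 [[255.9 185.8]] [[361.  193.2]]
200 [[256.3 169.8]] [[365.7 190.5]]
```

Run:
```python
from h import *
p=env.state()["ee_pos"];a=np.radians(75.8);u=np.array([np.cos(a),np.sin(a),0]);v=np.array([np.sin(a),-np.cos(a),0])
f=lambda q:np.r_[proj("top",p+u*(q[0]+q[2])+v*q[3]+[0,0,q[1]])[0]-[329,186],proj("side",p+u*(-q[0]+q[2])+v*q[3]+[0,0,q[1]])[0]-[251.6,212.4]]
r=least_squares(f,[70,100,0,0]);print("L,h,shift_u,shift_x",r.x,r.fun)
# finger tip near, bottom centre side (255,235) jaw shut; and g frame jaw 50: (253.4,255.6) at tcp z110.7
for pp,px in((p,[255,235]),(np.array([564.8,-261.4,110.7]),[253.4,255.6])):
    for k in(0,14,25,38): print(k,[ (h,(proj("side",pp-u*k+[0,0,h])[0]-px).round(1).tolist()) for h in(0,20,40,60)])
```

```text
L,h,shift_u,shift_x [7.29340834e+01 1.44306102e+02 4.10177636e+00 8.90894847e-02] [ 1.60412128e-10 -6.98918257e-10  3.31283445e-10 -2.47158027e-09]
0 [(0, [-0.2, 7.2]), (20, [-0.0, 0.7]), (40, [0.1, -5.8]), (60, [0.2, -12.6])]
14 [(0, [-0.9, 11.3]), (20, [-0.8, 4.9]), (40, [-0.7, -1.7]), (60, [-0.6, -8.5])]
25 [(0, [-1.5, 14.7]), (20, [-1.4, 8.3]), (40, [-1.3, 1.6]), (60, [-1.2, -5.2])]
38 [(0, [-2.3, 18.8]), (20, [-2.2, 12.3]), (40, [-2.1, 5.6]), (60, [-1.9, -1.2])]
0 [(0, [1.4, -2.5]), (20, [1.5, -8.6]), (40, [1.6, -14.9]), (60, [1.7, -21.4])]
14 [(0, [0.6, 1.7]), (20, [0.7, -4.4]), (40, [0.9, -10.7]), (60, [1.0, -17.2])]
25 [(0, [0.0, 5.1]), (20, [0.1, -1.0]), (40, [0.3, -7.4]), (60, [0.4, -13.9])]
38 [(0, [-0.7, 9.2]), (20, [-0.6, 3.0]), (40, [-0.5, -3.3]), (60, [-0.4, -9.8])]
```

The tool is right sideways, within about 4 mm. Both the body and the fingertips sit about 25 mm higher than the reported TCP says, and the fingers shut just above the bar: real z about 82 at reported 58, with a 6 N touch. I'll straddle the bar with a 34 mm opening and go down by feel to the disc.

```bash
python3 -m jog '{"jaw":[34,34,34,34,34,34,34],"slide":[[0,0,0],[0,0,0.5],[0,0,0.9],[0,0,0.9],[0,0,0.7],[0,0,0.2],[0,0,0.1]],"spin":[0,0,0,0,0,0,0]}'
python3 -m jog '{"jaw":[34,34,34,34],"slide":[[0,0,0.15],[0,0,0.15],[0,0,0.15],[0,0,0]],"spin":[0,0,0,0]}'
```

```text
time_s: 7.1
ee_pos: [564.5, -261.3, 46.7]
ee_rot: [180.0, -0.1, 165.8]
force: [0.3, 0.5, -0.3]
gripper_width: 34.0
gripper_force: 0.0
time_s: 7.5
ee_pos: [564.9, -261.5, 34.2]
ee_rot: [180.0, -0.0, 165.8]
force: [0.5, 1.4, 0.4]
gripper_width: 34.2
gripper_force: 0.0
```

```bash
python3 -m jog '{"jaw":[34,34],"slide":[[0,0,0.1],[0,0,0]],"spin":[0,0]}' | grep -E "pos|force"
python3 -m jog '{"jaw":[34,34],"slide":[[0,0,0.08],[0,0,0]],"spin":[0,0]}'| grep -E "pos|force"
```

```text
ee_pos: [565.0, -261.5, 31.3]
force: [-0.0, 1.2, 0.2]
gripper_force: 0.0
ee_pos: [565.0, -261.5, 28.8]
force: [-0.6, 0.2, -0.8]
gripper_force: 0.0
```

```bash
python3 -m jog '{"jaw":[0,0,0,0,0,0],"slide":[[0,0,-0.05],[0,0,0],[0,0,0],[0,0,0],[0,0,0],[0,0,0]],"spin":[0,0,0,0,0,0]}' 55
```

```text
time_s: 8.5
ee_pos: [565.3, -261.6, 30.7]
ee_rot: [-180.0, 0.0, 165.8]
force: [-0.1, -0.7, 0.3]
gripper_width: 13.6
gripper_force: 55.0
```

Gripped at 13.6 mm with 55 N. The plug's underside is at reported z − 18.7. Lift and line up the yaw.

```bash
python3 -m jog '{"jaw":[0,0,0,0,0,0,0,0,0,0],"slide":[[0,0,-0.2],[0,0,-0.4],[0,0,-0.6],[0,0,-0.8],[0,0,-0.9],[0,0,-0.9],[0,0,-0.6],[0,0,-0.2],[0,0,0],[0,0,0]],"spin":[0,0,0,0,0,0,0.6,0.7,0.68,0]}'
python3 -c "
from h import *
plan(493.4,227.4,168,150)"
```

```text
time_s: 9.5
ee_pos: [565.2, -261.5, 169.7]
ee_rot: [180.0, 0.1, 150.0]
force: [-0.5, 0.4, -1.2]
gripper_width: 13.6
gripper_force: 55.0
t 9.5 pos [ 565.2 -261.5  169.7] rot [1.8e+02 1.0e-01 1.5e+02] j6 -85.9 F [-0.5  0.4 -1.2] w 13.6 gf 55.0
units slide [10.226 12.913  0.057] spin -0.002
```

```bash
python3 -m jog '{"jaw":[0,0,0,0,0,0,0,0,0,0],"slide":[[0.2,0.25,0],[0.4,0.5,0],[0.6,0.75,0],[0.6,0.75,0],[0.6,0.75,0],[0.6,0.75,0],[0.6,0.75,0],[0.6,0.75,0],[0.6,0.75,0],[0.6,0.75,0]],"spin":[0,0,0,0,0,0,0,0,0,0]}' >/dev/null
python3 -m jog '{"jaw":[0,0,0,0,0,0,0,0,0,0],"slide":[[0.6,0.75,0],[0.6,0.75,0],[0.6,0.75,0],[0.6,0.75,0],[0.6,0.75,0],[0.6,0.75,0],[0.6,0.75,0],[0.4,0.5,0],[0.2,0.4,0],[0,0,0]],"spin":[0,0,0,0,0,0,0,0,0,0]}' >/dev/null
python3 -c "
from h import *
plan(493.4,227.4,120,150)"
```

```text
t 11.5 pos [493.2 228.4 168.5] rot [180.   -0.  150.1] j6 -36.5 F [ 0.2  0.3 -1. ] w 13.6 gf 55.0
units slide [-0.021 -0.026  1.615] spin 0.018
```

```bash
python3 -m jog '{"jaw":[0,0,0,0,0],"slide":[[-0.02,-0.03,0.4],[0,0,0.6],[0,0,0.6],[0,0,0.25],[0,0,0]],"spin":[0,0,0,0,0]}'
python3 - <<'E'
from h import *
A=[crop("side",190,130,50,50,8),crop("top",150,200,50,50,8)]
for a in A:
    for i in range(0,50,5): cv2.putText(a,str(i),(i*8,8),0,.3,(255,0,0),1);cv2.putText(a,str(i),(0,i*8+4),0,.3,(255,0,0),1)
cv2.imwrite("pics/s.png",np.hstack(A)[:,:,::-1])
p=env.state()["ee_pos"];print(p)
E
```

```text
time_s: 12.0
ee_pos: [493.0, 224.2, 111.5]
ee_rot: [-179.8, -0.1, 149.9]
force: [0.9, 0.3, -1.7]
gripper_width: 14.0
gripper_force: 55.0
[494.3754721  225.16985995 113.30179194]
```

View pics/s.png

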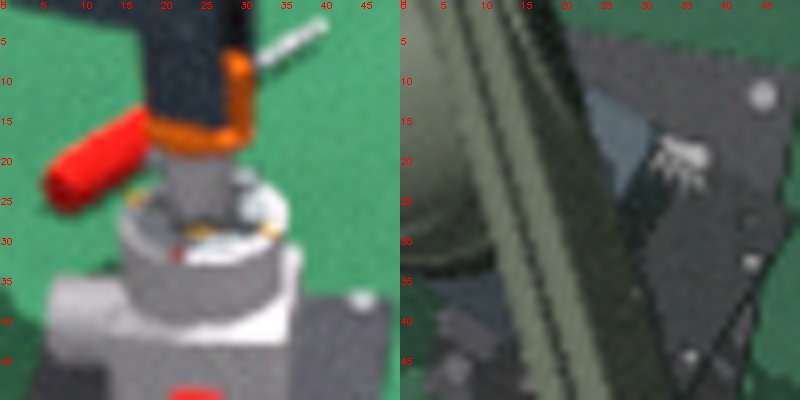

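The side picture shows the plug just over the socket, at about col 214.5 against the socket's 214.9. The arm hides it in the top view. I'll check against the model and re-centre.

Run:
```python
from h import *
plan(493.4,227.4,105,150)
for x,y in((494.4,225.2),(493.4,227.4)):
  c=np.array([x-.6,y+.4]);z=94.6
  th=np.linspace(0,2*np.pi,73);ci=np.c_[np.cos(th),np.sin(th)]
  for nm,r,h in(("shank",15,20),("disc bottom",23,34),("disc top",23,40)):
    q=proj("side",np.c_[c+ci*r,np.full(73,z+h)]);l=(q-[190,130]+.5)*8;print(nm,"cols",l[:,0].min().round(),l[:,0].max().round(),"rows",l[:,1].min().round(),l[:,1].max().round())
q=(proj("side",np.c_[np.array([493,227.8])+ci*35,np.full(73,85)])-[190,130]+.5)*8;print("rim",q.min(0),q.max(0))
```

```text
t 12.1 pos [494.4 225.2 113.3] rot [180.    0.  149.9] j6 -36.6 F [ 1.1  0.1 -1.5] w 13.6 gf 55.0
units slide [0.065 0.048 0.277] spin -0.01
shank cols 169.0 242.0 rows 138.0 175.0
disc bottom cols 148.0 260.0 rows 99.0 155.0
disc top cols 147.0 260.0 rows 86.0 142.0
shank cols 166.0 239.0 rows 136.0 173.0
disc bottom cols 145.0 258.0 rows 97.0 153.0
disc top cols 144.0 257.0 rows 84.0 140.0
rim [121.98981922 172.46413367] [290.41967548 260.09392313]
```

```bash
python3 -m jog '{"jaw":[0,0,0,0],"slide":[[0.05,0.05,0.1],[0,0,0.2],[0,0,0.1],[0,0,0]],"spin":[0,0,0,0]}'|grep -E "pos|force"
python3 -m jog '{"jaw":[0,0,0],"slide":[[0,0,0.1],[0,0,0.07],[0,0,0]],"spin":[0,0,0]}'
python3 -c "
from h import *
plan(493.8,227.2,96,150);print(env.state()['torque'])"
```

```text
ee_pos: [493.0, 227.5, 100.5]
force: [-0.2, 0.1, -1.1]
gripper_force: 55.0
time_s: 12.8
ee_pos: [493.2, 227.6, 95.6]
ee_rot: [-180.0, -0.0, 150.0]
force: [-0.2, -0.3, -0.4]
gripper_width: 13.4
gripper_force: 55.0
t 12.8 pos [493.2 227.6  95.6] rot [-180.   -0.  150.] j6 -36.4 F [-0.2 -0.3 -0.4] w 13.4 gf 55.0
units slide [-0.022 -0.001 -0.014] spin -0.004
[ 0.04865892 -0.13941575  0.01746298]
```

Shank is in without side force. Now feel the way past the lip.

```bash
for i in 1; do :; done
python3 -m jog '{"jaw":[0,0],"slide":[[0,0,0.1],[0,0,0]],"spin":[0,0]}'|grep -E "pos|force"
python3 -m jog '{"jaw":[0,0],"slide":[[0,0,0.07],[0,0,0]],"spin":[0,0]}'|grep -E "pos|force"
python3 -m jog '{"jaw":[0,0],"slide":[[0,0,0.05],[0,0,0]],"spin":[0,0]}'|grep -E "pos|force"
```

```text
ee_pos: [493.2, 227.5, 92.6]
force: [-0.2, -2.1, -1.1]
gripper_force: 55.0
ee_pos: [493.7, 227.7, 91.1]
force: [-0.0, -0.7, 0.5]
gripper_force: 55.0
ee_pos: [493.9, 227.8, 90.4]
force: [-1.7, 0.3, 6.1]
gripper_force: 55.0
```

```bash
python3 -m jog '{"jaw":[0,0],"slide":[[0,0,0.07],[0,0,0]],"spin":[0,0]}'|grep -E "pos|force"
python3 -c "
from h import *
print(env.state()['torque'],env.state()['force'])"
```

```text
ee_pos: [494.1, 227.9, 89.7]
force: [-3.2, -1.5, 13.0]
gripper_force: 55.0
[-0.25878858  0.44238666 -0.0626736 ] [-3.22080804 -1.47382964 13.04861434]
```

About 13 N: the lugs are resting on the collar. Ease off slightly and search across the slot (tool y).

```bash
python3 -m jog '{"jaw":[0,0],"slide":[[0,-0.04,-0.03],[0,0,0]],"spin":[0,0]}'|grep -E "pos|force:"
python3 -m jog '{"jaw":[0,0],"slide":[[0,-0.04,0],[0,0,0]],"spin":[0,0]}'|grep -E "pos|force:"
python3 -m jog '{"jaw":[0,0],"slide":[[0,-0.03,0],[0,0,0]],"spin":[0,0]}'|grep -E "pos|force:"
```

```text
ee_pos: [493.9, 227.5, 90.0]
force: [-1.4, 1.1, 8.4]
gripper_force: 55.0
ee_pos: [493.5, 226.5, 89.3]
force: [1.3, 1.1, 4.4]
gripper_force: 55.0
ee_pos: [493.4, 226.3, 89.1]
force: [1.4, 4.6, 6.5]
gripper_force: 55.0
```

z is dropping and a side wall is felt, so the lugs seem to be entering. Back off 0.5 mm and press on.

```bash
python3 -m jog '{"jaw":[0,0],"slide":[[0,0.02,0.06],[0,0,0]],"spin":[0,0]}'|grep -E "pos|force:"
python3 -m jog '{"jaw":[0,0],"slide":[[0,0,0.06],[0,0,0]],"spin":[0,0]}'|grep -E "pos|force:"
python3 -m jog '{"jaw":[0,0],"slide":[[0,0,0.06],[0,0,0]],"spin":[0,0]}'|grep -E "pos|force:"
```

```text
ee_pos: [493.5, 226.3, 86.9]
force: [1.9, 4.1, 3.3]
gripper_force: 55.0
ee_pos: [493.5, 226.3, 85.2]
force: [2.3, 3.9, 5.0]
gripper_force: 55.0
ee_pos: [493.5, 226.3, 83.5]
force: [1.9, 4.2, 5.9]
gripper_force: 55.0
```

In the slots. Relieve the side force and push down.

```bash
python3 -m jog '{"jaw":[0,0,0,0],"slide":[[0,0.03,0.06],[0,0,0.08],[0,0,0.08],[0,0,0]],"spin":[0,0,0,0]}'|grep -E "pos|force:"
python3 -m jog '{"jaw":[0,0],"slide":[[0,0,0.07],[0,0,0]],"spin":[0,0]}'|grep -E "pos|force:"
python3 -m jog '{"jaw":[0,0],"slide":[[0,0,0.05],[0,0,0]],"spin":[0,0]}'|grep -E "pos|force:"
```

```text
ee_pos: [493.5, 226.5, 77.0]
force: [1.9, 1.8, 8.3]
gripper_force: 55.0
ee_pos: [493.5, 226.4, 75.2]
force: [1.1, 2.7, 7.7]
gripper_force: 55.0
ee_pos: [493.5, 226.5, 73.9]
force: [1.0, 1.7, 10.5]
gripper_force: 55.0
```

```bash
python3 -m jog '{"jaw":[0,0],"slide":[[0,0,0.05],[0,0,0]],"spin":[0,0]}'|grep -E "pos|force:"
python3 -m jog '{"jaw":[0,0],"slide":[[0,0,0.04],[0,0,0]],"spin":[0,0]}'|grep -E "pos|force:"
python3 -c "
from h import *
s=env.state();print(s['torque'],s['time_s'])"
```

```text
ee_pos: [493.5, 226.5, 72.7]
force: [-0.3, 1.9, 11.7]
gripper_force: 55.0
ee_pos: [493.6, 226.5, 72.6]
force: [-2.7, 1.1, 19.2]
gripper_force: 55.0
[ 0.31628243  0.39402899 -0.15249872] 16.0
```

Floor met at 72.6 (19 N). Come up 2 mm to mid-play and start the clockwise twist.

```bash
python3 -m jog '{"jaw":[0,0,0],"slide":[[0,0,-0.08],[0,0,0],[0,0,0]],"spin":[0,0,0.5]}'|grep -E "pos|rot|force:"
python3 -m jog '{"jaw":[0,0,0,0],"slide":[[0,0,0],[0,0,0],[0,0,0],[0,0,0]],"spin":[0.5,0.5,0.5,0]}'|grep -E "pos|rot|force:"
python3 -c "
from h import *
s=env.state();print(s['torque'],s['time_s'])"
```

```text
ee_pos: [493.1, 226.2, 73.1]
ee_rot: [179.9, 0.1, 145.9]
force: [0.0, 1.8, 7.6]
gripper_force: 55.0
ee_pos: [492.6, 225.7, 72.8]
ee_rot: [-180.0, 0.0, 133.9]
force: [-0.1, 0.3, 8.3]
gripper_force: 55.0
[ 0.26338751 -0.14269005 -0.02965435] 16.7
```

```bash
python3 -m jog '{"jaw":[0,0,0,0,0,0,0],"slide":[[0,0,-0.03],[0,0,0],[0,0,0],[0,0,0],[0,0,0],[0,0,0],[0,0,0]],"spin":[0.5,0.6,0.6,0.6,0.6,0.6,0]}'|grep -E "pos|rot|force:"
python3 -c "
from h import *
s=env.state();print(s['torque'],s['time_s'])"
python3 -m jog '{"jaw":[0,0,0,0,0,0,0],"slide":[[0,0,0],[0,0,0],[0,0,0],[0,0,0],[0,0,0],[0,0,0],[0,0,0]],"spin":[0.6,0.6,0.6,0.6,0.6,0.5,0]}'|grep -E "pos|rot|force:"
python3 -c "
from h import *
s=env.state();print(s['torque'],s['time_s'])"
```

```text
ee_pos: [492.2, 225.4, 73.5]
ee_rot: [-179.9, 0.1, 105.9]
force: [0.2, 0.6, 7.5]
gripper_force: 55.0
[ 0.11148139 -0.09773852  0.00815942] 17.4
ee_pos: [492.1, 225.5, 73.5]
ee_rot: [-180.0, 0.1, 77.9]
force: [-0.4, 0.7, 8.5]
gripper_force: 55.0
[ 0.22536762  0.03760484 -0.04603752] 18.1
```

```bash
for f in a; do :; done
python3 -m jog '{"jaw":[0,0,0],"slide":[[0,0,0],[0,0,0],[0,0,0]],"spin":[0.4,0.4,0]}'|grep -E "pos|rot|force:"
python3 -c "
from h import *
s=env.state();print(s['torque'],s['qpos'][5])"
python3 -m jog '{"jaw":[0,0,0],"slide":[[0,0,0],[0,0,0],[0,0,0]],"spin":[0.2,0.2,0]}'|grep -E "pos|rot|force:"
python3 -c "
from h import *
s=env.state();print(s['torque'],s['qpos'][5])"
```

```text
ee_pos: [491.4, 226.0, 73.4]
ee_rot: [-179.9, 0.1, 71.5]
force: [-2.1, 2.0, 9.2]
gripper_force: 55.0
[0.54087509 0.37778809 0.06966474] 41.904093979974114
ee_pos: [490.9, 226.3, 73.4]
ee_rot: [-179.8, 0.1, 68.4]
force: [-3.4, 3.2, 9.6]
gripper_force: 55.0
[0.7956458  0.57084299 0.34911057] 45.026495751046994
```

The stop is met: torque 0.35 N·m at yaw 68.4°. Let it rise into the pockets while still held, and check the height, which should be about 80.6 when seated.

```bash
python3 -m jog '{"jaw":[0,0,0],"slide":[[0,0,-0.08],[0,0,-0.08],[0,0,0]],"spin":[0,0,0]}'|grep -E "pos|rot|force:"
python3 -m jog '{"jaw":[0,0,0],"slide":[[0,0,-0.06],[0,0,-0.03],[0,0,0]],"spin":[0,0,0]}'|grep -E "pos|rot|force:"
python3 -c "
from h import *
s=env.state();print(s['torque'],s['qpos'][5])"
```

```text
ee_pos: [490.9, 226.1, 77.6]
ee_rot: [-179.8, 0.1, 68.4]
force: [-3.3, 3.6, 5.0]
gripper_force: 55.0
ee_pos: [490.8, 226.1, 79.5]
ee_rot: [-179.8, 0.1, 68.4]
force: [-2.0, 4.7, -0.1]
gripper_force: 55.0
[1.08733125 0.34179606 0.43065997] 45.03675126553717
```

```bash
python3 -m jog '{"jaw":[34,34,34,34],"slide":[[0,0,0],[0,0,0],[0,0,0],[0,0,0]],"spin":[0,0,0,0]}'
python3 -m jog '{"jaw":[34,34,34,34,34,34,34],"slide":[[0,0,-0.4],[0,0,-0.8],[0,0,-0.8],[0,0,-0.8],[0,0,-0.8],[0,0,-0.4],[0,0,0]],"spin":[0,0,0,0,0,0,0]}'|grep -E "pos|force:"
python3 - <<'E'
from h import *
A=[crop("side",190,130,50,50,8),crop("top",150,200,50,50,8)]
cv2.imwrite("pics/e.png",np.hstack(A)[:,:,::-1])
E
```

```text
time_s: 19.7
ee_pos: [492.5, 225.5, 80.4]
ee_rot: [-180.0, 0.1, 68.4]
force: [0.2, 0.3, -0.6]
gripper_width: 34.0
gripper_force: 0.0
ee_pos: [493.6, 226.4, 202.9]
force: [-0.8, 0.0, -0.3]
gripper_force: 0.0
```

View pics/e.png

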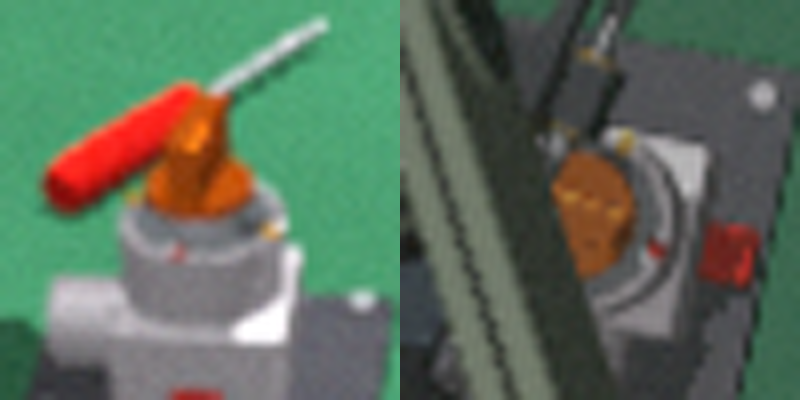

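The plug stands upright with its bar pointing at the red marks. I'll check its height against predicted positions.

Run:
```python
from h import *
c=np.array([493,227]);th=np.linspace(0,2*np.pi,73);ci=np.c_[np.cos(th),np.sin(th)];a=np.radians(68.4);d=np.array([np.cos(a),np.sin(a)]);n=np.array([-d[1],d[0]])
for z in(58,62,66,71):
    q=(proj("side",np.c_[c+ci*23,np.full(73,z+34)])-[190,130]+.5)*8
    b=(proj("side",[[*(c+s*23*d+t*7*n),z+70] for s in(-1,1) for t in(-1,1)])-[190,130]+.5)*8
    print(z,"disc max",q.max(0).round(),"min",q.min(0).round(),"bar top corners",b.round().tolist())
f=env.grab_frame("side");print(cv2.cvtColor(f[150:162,214:216],cv2.COLOR_RGB2HSV)[:,0].tolist())
```

```text
58 disc max [261. 231.] min [150. 174.] bar top corners [[200.0, 156.0], [167.0, 151.0], [236.0, 102.0], [204.0, 98.0]]
62 disc max [261. 223.] min [150. 165.] bar top corners [[199.0, 148.0], [166.0, 143.0], [236.0, 94.0], [204.0, 89.0]]
66 disc max [261. 214.] min [149. 157.] bar top corners [[199.0, 139.0], [166.0, 134.0], [236.0, 85.0], [203.0, 81.0]]
71 disc max [260. 204.] min [149. 147.] bar top corners [[198.0, 128.0], [165.0, 123.0], [235.0, 75.0], [203.0, 70.0]]
[[11, 234, 143], [11, 225, 137], [11, 233, 129], [11, 221, 134], [11, 239, 131], [11, 230, 144], [10, 217, 147], [5, 105, 136], [145, 12, 127], [107, 14, 130], [110, 13, 122], [137, 13, 142]]
```

The bar-top edges at rows of about 92 and 148 match the locked height of 62 mm, not 58 or 71. Handing in.

```bash
python3 -c "
from workcell import env
print(env.job_done())"
```

```text
the job is handed in; nothing more can be done
None
```

The plug is locked in the socket, upright and sprung up to about 62 mm with its bar on the red marks; the highest wrist reading while fitting was 19 N, I didn't re-image the other bench items, and my first grasp missed, shutting the fingers on top of the bar (6 N) without shifting the plug visibly.

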